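# Ready a jeweller's degassing chamber and open it to the vacuum pump

### The arm

A 7-joint arm with a two-finger parallel gripper is mounted at the origin on the work surface. World frame = base frame: x ahead of the robot, y to its left, z up, the work surface at z = 0. Lengths are in mm, angles in rad, forces in N, time in s.
With the tool pointing down it reaches from about 350 to 775 mm from the base axis. Payload 3.1 kg.
Tool frame: the origin (TCP) lies at the very end of the fingers, on their centre line; the grasp point (between the pads) lies 19 mm behind it; z points along the fingers, y is the line along which they close (so a half turn about z gives the same grasp; the last joint's range is limited). The gripper opens to 85 mm and grips with 20 to 120 N. Pads are 22 mm wide; open, the fingers measure 114 mm over their backs; the gripper's body (76 mm by 85 mm) begins 54 mm behind the grasp point. The pads swing forward as they close: fully open they stand 13 mm farther back than shut.
Start: joints at [-1.344, 0.311, 0.014, 1.512, -0.004, 1.319, -0.027], TCP at [146.038, 530.274, 231.304] pointing down, gripper open.
Joint ranges: [-2.7, 2.7], [-0.3, 1.91], [-1.27, 1.3], [0.12, 2.57], [-1.44, 4.58], [0.2, 2.03], [-3.05, 3.05]. Speed limits (rad/s): [2.79, 2.79, 3.14, 3.14, 3.14, 3.14, 3.14].

### API

Orientations are given as a unit quaternion [x, y, z, w].
In Python, from rig import r gives the robot as it stands. The module is installed in compiled form; this text tells all that it offers.
- The arm moves only by the tool jog_arm, never from a script. Its argument "targets" is a list of rows, each a list of 3 entries, a list of its own where there are three numbers: the shift along the tool's x, y, z as a fraction of full scale, then the turn, a rotation vector about the tool's x, y, z as a fraction of full scale, then the closure, from -1 (fully open) to 1 (shut). In form: [[[tx, ty, tz], [rx, ry, rz], jaw], ...]. A call has 1 to 8 rows; each row is the pose to reach, as a shift and turn from the pose commanded when the call began, along the tool's axes at that moment, turning the shorter way round; what a row does not reach only later rows make up. Full scale, the value 1, is 0.4 m for a shift and 180 degrees for a turn. A row lasts 1/10 s, in which the tool goes at most 50 mm and 8.59 degrees, less where a joint would pass 70% of its speed; a pose out of reach is approached as far as the arm can. A call with a number of a shift or a turn outside -1 to 1 is refused whole. A call with a gripper value outside its range is refused whole. The fingers move at their own pace and stop on an object; "grip_force" is the grip in N (left out, the last holds). Time passes only in rows, so rows that repeat a pose let the fingers close. It gives the time, the measured TCP pose, the force, the opening and the grip force at its end, in the units of the state.
- r.state(): the state, without advancing time (a new reading comes with each control period).
- r.grab_frame(name): name is "side" or "top" or "wrist"; returns (picture, depth): 480x640x3 uint8, red, green, blue; 480x640 float32, mm along the optical axis (not along the pixel's ray), 0 where there is no reading.
- r.calibration(name): a dict with "K" (3x3 intrinsics, pixels), "rvec" (rotation vector, rad) and "tvec" (3), from world to camera coordinates, as OpenCV has them; the wrist camera has in their place "T_tool_cam" (4x4, takes a point from camera to tool coordinates, whose origin is the TCP and whose axes are the flange's). Camera axes: x right, y down, z forward; pixel columns grow to the right and rows downward; lengths in mm; the calibration is good to about 2 mm. A picture is of the moment at which its call begins: read the wrist's pose just before it. calibration takes no time and is no camera call.
- r.job_done(): hands the job in; it is judged then, once.
The state is a dict: "t": time; "joint_pos": joint angles; "qd": joint speeds; "tau": joint torques, N m; "tool_pos": TCP position; "tcp_rot": TCP orientation; "force": force on the tool from outside, world axes, zero at the start; "ft_torque": the same for the moment, N m; "grip_width": opening from 0.0 (shut) to 1.0 (fully open); "grip_force": force on a finger pad.
Only numpy, scipy, OpenCV 4.12 (cv2) and the standard library are available. Lean on these libraries where they do the work, as an engineer would, in place of code of your own. Each camera call takes 0.05 s, during which the arm holds its last target. There are 200 camera calls.

### The job

Get the degassing chamber ready and put it under suction: set the loose lid gently on the open pot and press it down until it is fully home, turn the red vent valve's handle to its closed stop, and only when both are done turn the blue suction valve's handle a quarter turn to its open stop. The blue valve must stay closed until then. Leave the mug, screwdriver, steel block and phone where they are.

Things in the scene. Friction and masses are not known exactly. Their poses are not given: they have to be found in the camera images.
- chamber: Chamber unit fixed to the bench: grey base plate 200 (x) by 420 (y) by 10 mm with an open aluminium pot and a manifold block. Origin: centre of the plate's underside, z up. In its frame: pot axis at y +110 mm, pot 156 mm across outside, 134 inside, rim 84 mm above the bench; two valves at x +20, y -50 and -180 mm (which is red varies); manifold top 70 mm. Turned by up to 0.2 rad
- seat (a point): Point on the pot's vertical axis where the lid's origin lies when the lid is fully home (78 mm above the bench; 12 mm lower than the gasket's top when that is pressed down)
- gasket (a joint): Stiff orange gasket ring in the pot's rim (154 mm outside, 134 mm inside): how far it is pressed down (m). 0 = proud, top 96 mm above the bench; 0.006 = hard stop, top 90 mm. It gives under about 11 N (the lid's weight alone does not move it), stays where it is pressed, and is rigid at the stop. Starts at 0 to 0.0008
- lid: Loose round lid, about 0.3 kg: aluminium disc 156 mm across, 10 mm thick, under it a centring plug 120 mm across, 12 mm deep (7 mm to spare all round inside the gasket), black knob on top. Origin: centre of the plug's underside, z up; disc's top 22 mm above it. Starts lying on the bench on its plug. Set on the pot, the disc rests on the gasket: origin 12 mm below the gasket's top
- lid_knob (a point): Centre of the lid's black knob, a gripping point: 46 mm above the lid's origin on its axis; knob is a cylinder 30 mm in diameter from 28 to 58 mm above the origin (on a 20 mm neck), its underside 6 mm above the disc; flat top good for pressing
- red_handle (a joint): Angle (rad) of the red vent valve's lever about its vertical axis: 0 = closed stop, lever across the pipe, along the chamber's -y; 1.571 = open stop, lever in line with the pipe, along the chamber's -x (towards the robot). Opens clockwise seen from above. Starts open, 1.1 to 1.55. Stays where left; friction 0.15 N m (3 N at the grip)
- red_grip (a point): Gripping point on the red lever, 92 mm above the bench and 58 mm from its axis: middle of a red plastic sleeve 14 mm wide, 12 mm thick, reaching from 30 to 80 mm from the axis. Its own -y points from the axis to the lever's end; nothing stands within 20 mm below the sleeve
- red_axis (a point): Point on the red valve's vertical turning axis, at the lever's height (92 mm above the bench)
- blue_handle (a joint): Angle (rad) of the blue suction valve's lever about its vertical axis: 0 = closed stop, lever across the pipe, along the chamber's -y; 1.571 = open stop, lever in line with the pipe, along the chamber's -x (towards the robot). Opens clockwise seen from above. Starts closed, 0 to 0.1. Stays where left; friction 0.15 N m (3 N at the grip)
- blue_grip (a point): Gripping point on the blue lever, 92 mm above the bench and 58 mm from its axis: middle of a blue plastic sleeve 14 mm wide, 12 mm thick, reaching from 30 to 80 mm from the axis. Its own -y points from the axis to the lever's end; nothing stands within 20 mm below the sleeve
- blue_axis (a point): Point on the blue valve's vertical turning axis, at the lever's height (92 mm above the bench)
- mug: Bystander: blue ceramic mug, 82 mm across, 95 mm high, with a handle; origin at the centre of its underside
- screwdriver: Bystander: screwdriver with a wooden handle, 200 mm long, lying on the bench roughly along world x; its own x runs along it; origin under its middle
- bench_block: Bystander: square steel bench block 65 by 65 by 22 mm; origin at the centre of its underside
- phone: Bystander: flat blue phone 75 by 145 by 10 mm; origin at the centre of its underside
Things that resemble listed ones, but are neither listed nor needed, are in the scene too. What is meant by the lid is not yellow, and is the larger of those in its own colour.

How it is judged (in metres and radians):
On the way, in this order (a step that is already met when the one before it is completed fails the run):
1. the lid lies on the pot, pressed fully home, and the red vent valve is at its closed stop (value of joint gasket above 0.0047 m and distance between lid and seat below 0.009 m and angle between lid's own z axis and vertical below 0.06 rad and value of joint red_handle below 0.12 rad), for 0.2 s.
2. the blue suction valve is turned to its open stop (value of joint blue_handle above 1.45 rad), for 0.2 s.
At the end, for the whole second after the job is handed in: Lid at rest on the pot, within 9 mm of its home point, level within 0.06 rad, gasket pressed at least 4.7 of 6 mm; red handle within 0.12 rad of its closed stop; blue handle within 0.12 rad of its open stop; mug, screwdriver, block and phone within 20 mm of their starts (all of step 1 and value of joint blue_handle above 1.45 rad and linear speed of lid below 0.02 m/s); the robot touches nothing.
It fails at once if the blue suction valve opened (more than 0.35 rad) before the lid is home and the red vent valve closed (value of joint blue_handle above 0.35 rad and not (value of joint gasket above 0.0047 m and distance between lid and seat below 0.009 m and angle between lid's own z axis and vertical below 0.06 rad and value of joint red_handle below 0.12 rad)).
It fails at once if the lid dropped on to the pot (faster than 0.5 m/s within 30 mm of its home) (linear speed of lid above 0.5 m/s and distance between lid and seat below 0.03 m).
It fails at once if a bystander (mug, screwdriver, steel block, phone) moved more than 20 mm (distance of any of mug, screwdriver, bench_block, phone from where it was at the start of the episode above 0.02 m).
It also fails if it takes over 72 s, if anything falls off the work surface, if the arm or the gripper's body presses on something with over 40 N, if the wrist force passes 120 N, or if a joint passes its speed limit or range.

## Working session

There is one attempt and no reset: what is moved stays moved. The work goes in short steps, Python scripts to look and compute and a tool call to move; the robot and the scene stay as the last step left them, time stands still between calls to the robot, and variables do not carry over. Pictures are saved under pics/ and viewed, at most 10 in all, crops included, and the job is handed in when it is done.

Besides the shell and the picture viewer there is one more tool, called after "Call:" as name(argument=value, ...) on one line, values as JSON. jog_arm: Moves the arm, as the interface text tells. Shift numbers are shares of 0.4 m and turn numbers shares of 180 degrees, none past 1 either way. Its arguments: {"type":"object","properties":{"targets":{"type":"array"},"grip_force":{"type":"number"}},"required":["targets"]}

```bash
mkdir -p pics
cat > h.py <<'E'
import numpy as np, cv2
from rig import r
from scipy.spatial.transform import Rotation as R
def cloud(name, depth):
    c=r.calibration(name);K=np.array(c["K"])
    v,u=np.mgrid[:480,:640]
    p=np.stack([(u-K[0,2])/K[0,0]*depth,(v-K[1,2])/K[1,1]*depth,depth],-1)
    if "rvec" in c:
        M=cv2.Rodrigues(np.array(c["rvec"],float))[0]
        return (p-np.array(c["tvec"]).ravel())@M
    s=r.state();T=np.array(c["T_tool_cam"])
    return (p@T[:3,:3].T+T[:3,3])@R.from_quat(s["tcp_rot"]).as_matrix().T+s["tool_pos"]
def rel(p):  # world point -> tool shift fractions
    s=r.state();return R.from_quat(s["tcp_rot"]).inv().apply(np.array(p)-s["tool_pos"])/400
E
python3 - <<'E'
from h import *
for n in("top","side"):
    im,d=r.grab_frame(n);cv2.imwrite(f"pics/{n}0.png",im[...,::-1]);np.savez(f"{n}0.npz",im=im,P=cloud(n,d),d=d)
s=r.state();print(s)
print(R.from_quat(s["tcp_rot"]).as_matrix().round(3))
E
```

```text
{'t': 0.1, 'joint_pos': array([-1.34370932,  0.31165439,  0.01398459,  1.51289244, -0.00441288,
        1.31919614, -0.02721829]), 'qd': array([-0.00148777, -0.0012019 , -0.00025411, -0.00448857, -0.0009081 ,
       -0.00131339, -0.00060306]), 'tau': array([ 5.46808242e-04, -3.80857730e+01,  1.46581884e-01, -2.31242841e+01,
        1.23844208e-02,  8.10290017e-03,  4.99723740e-06]), 'tool_pos': array([145.86454532, 529.63066644, 230.32662479]), 'tcp_rot': array([ 1.33958002e-01,  9.90986443e-01, -1.05449721e-03, -1.05158795e-04]), 'force': array([-0.48915535, -0.3975131 , -0.50338543]), 'ft_torque': array([-0.07645511, -0.01381588, -0.04166783]), 'grip_force': 0.0, 'grip_width': 0.998524496639988}
[[-0.964  0.266 -0.   ]
 [ 0.266  0.964 -0.002]
 [-0.    -0.002 -1.   ]]
```

View pics/top0.png

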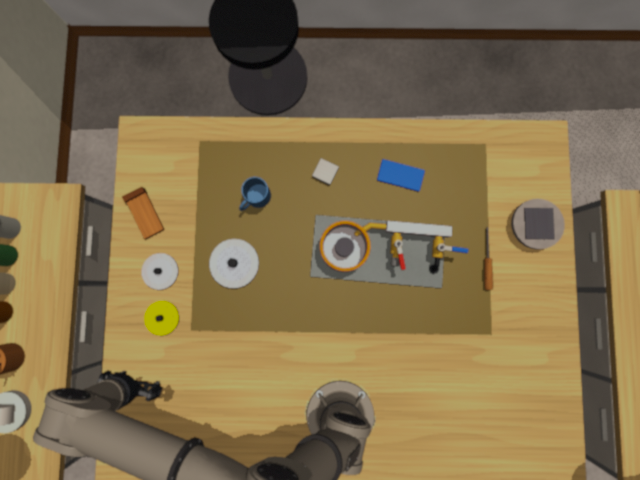

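View pics/side0.png

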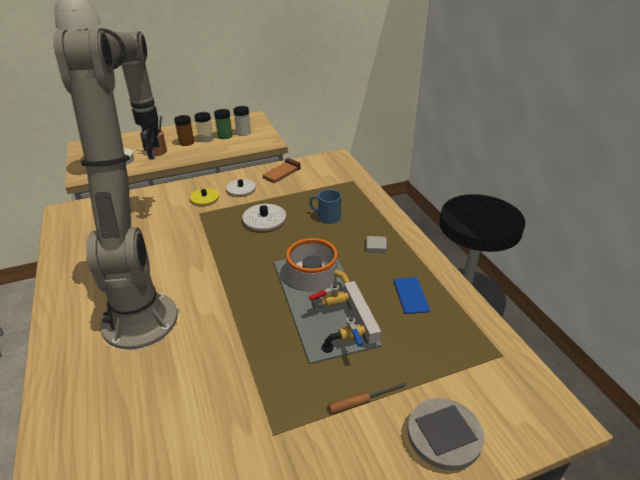

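The top view shows the lid candidates: a large pale disc at (234,263), a small pale one at (160,271) and a yellow one at (161,318). The large pale disc at (234,263) fits: it isn't yellow and is the larger of its colour. The pot is at (345,246), the red lever at (401,258) and the blue lever at (455,250). The bystanders are the mug (255,192), block (325,172), phone (401,175) and screwdriver (489,265). The side view agrees: lid (264,216), pot (311,265).

Run:
```python
from h import *
z=np.load("top0.npz");im,P,d=z["im"],z["P"],z["d"]
c=r.calibration("top");K=np.array(c["K"]);M=cv2.Rodrigues(np.array(c["rvec"],float))[0];t=np.array(c["tvec"]).ravel()
def ray(u,v,h):
    o=-M.T@t;g=M.T@np.linalg.inv(K)@[u,v,1];return (o+g*(h-o[2])/g[2]).round(1)
print("cam",(-M.T@t).round(), "scale mm/px",t[2]/K[0,0])
hsv=cv2.cvtColor(im,cv2.COLOR_RGB2HSV);H,S,V=cv2.split(hsv)
def comps(name,m,box,h,n=2,mina=15):
    u0,v0,u1,v1=box;q=np.zeros((480,640),np.uint8);q[v0:v1,u0:u1]=m[v0:v1,u0:u1]
    k,l,s,cc=cv2.connectedComponentsWithStats(q)
    for i in sorted(range(1,k),key=lambda i:-s[i,4])[:n]:
        if s[i,4]<mina: continue
        cs=cv2.findContours((l==i).astype(np.uint8),0,2)[0];pts=max(cs,key=len)
        (e,ax,a)=cv2.fitEllipse(pts) if len(pts)>5 else (cc[i],0,0)
        print(name,cc[i].round(1),"area",s[i,4],"ell",np.round(e,1),np.round(ax,1),round(a),"->",ray(*e,h),ray(*cc[i],h),"depth med",np.median(P[l==i],0).round(1), "minrect",np.round(cv2.minAreaRect(pts)[1],1),round(cv2.minAreaRect(pts)[2],1))
comps("orange",((H>5)&(H<18)&(S>180)&(V>120)),(310,210,380,285),96)
comps("lid",(S<60)&(V>110),(200,230,270,300),22)
comps("slid",(S<60)&(V>110),(135,245,185,298),22)
comps("knob",(V<60),(218,245,250,280),58)
comps("red",((H<6)|(H>174))&(S>150)&(V>80),(380,225,420,280),98)
comps("blue",(H>100)&(H<125)&(S>130)&(V>80),(425,235,480,262),98)
comps("brass",(H>15)&(H<28)&(S>120)&(V>130),(385,225,460,262),80,4)
comps("plate",(abs(P[...,2]-10)<5)&(S<70),(300,205,460,295),10,1)
comps("manif",(abs(P[...,2]-70)<6)&(S<60),(375,210,460,245),70,2)
crop=im[150:300,190:500];cv2.imwrite("pics/crop.png",cv2.resize(crop[...,::-1],(775,375),interpolation=cv2.INTER_CUBIC))
```

```text
cam [ 390.   56. 1469.] scale mm/px 3.0940033793528094
lid [233.5 263.2] area 1897 ell [233.5 263.1] [48.7 49.8] 43 -> [464.1 338.4  22. ] [464.  338.3  22. ] depth med [463.9 337.6  22.1] minrect [49. 49.] 90.0
slid [159.5 271. ] area 1004 ell [159.3 271. ] [35.  36.4] 46 -> [436.1 572.9  22. ] [436.1 572.5  22. ] depth med [436.  573.   16.4] minrect [36. 35.] 90.0
knob [232.2 262.8] area 45 ell [232.2 262.8] [6.5 7.7] 93 -> [463.3 335.6  58. ] [463.1 335.3  58. ] depth med [462.7 335.2  58.7] minrect [6. 7.] 90.0
red [401.3 261.4] area 67 ell [401.3 261.2] [ 4.3 16.8] 169 -> [ 472.7 -180.2   98. ] [ 471.9 -180.3   98. ] depth med [ 472.6 -179.9   97.9] minrect [15.5  4.5] 78.7
blue [459.5 249.4] area 52 ell [459.3 249.4] [ 3.8 17.1] 99 -> [ 510.4 -354.8   98. ] [ 510.4 -355.3   98. ] depth med [ 511.1 -353.9   98.7] minrect [14.3  3.5] 8.1
brass [438.3 240.5] area 64 ell [438.5 241.4] [ 8.3 11.3] 11 -> [ 535.5 -297.3   80. ] [ 538.4 -296.8   80. ] depth med [ 540.  -299.8   63.1] minrect [10.  8.] 90.0
brass [396.6 236.9] area 61 ell [396.7 237.7] [ 8.2 10.6] 13 -> [ 545.5 -170.    80. ] [ 548.  -169.4   80. ] depth med [ 549.3 -171.8   63.2] minrect [9. 8.] 90.0
brass [438.4 254.4] area 35 ell [438.3 254.8] [5.2 8.4] 82 -> [ 494.8 -296.1   80. ] [ 495.9 -296.2   80. ] depth med [ 497.8 -301.5   64.6] minrect [4. 8.] 90.0
plate [382.1 258.2] area 3805 ell [370.4 252.1] [ 62.7 142.4] 101 -> [505.6 -96.9  10. ] [ 486.7 -134.2   10. ] depth med [ 473.3 -142.8   10.4] minrect [132.1  62.3] 5.1
manif [419.2 228.7] area 638 ell [421.4 228.9] [ 10.  115.7] 95 -> [ 574.9 -247.9   70. ] [ 575.3 -241.1   70. ] depth med [ 575.  -241.1   70.4] minrect [64.9 10.5] 4.9
```

View pics/crop.png

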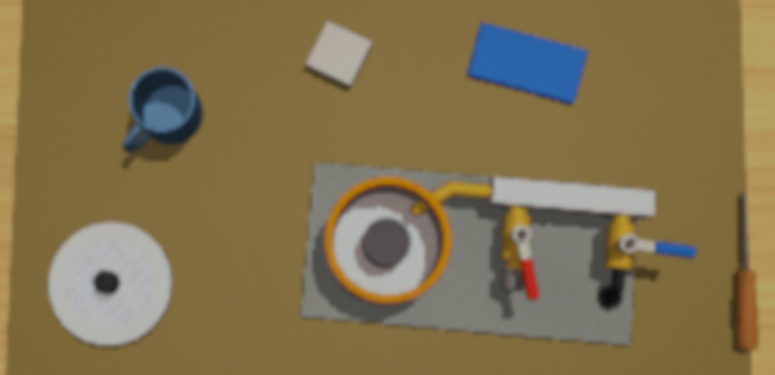

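The crop shows the pale lid with its black knob (106,282), the pot ring (388,240), and the red (530,278) and blue (675,250) levers. That confirms the lid: disc top at z 22 and about 151 mm across, next to about 110 mm for the other pale disc.

Call:
jog_arm(targets=[[[-0.895,-0.254,0],[0,0,0],-1],[[-0.895,-0.254,0],[0,0,0],-1],[[-0.895,-0.254,0],[0,0,0],-1],[[-0.895,-0.254,0],[0,0,0],-1],[[-0.895,-0.254,0.25],[0,0,0],-1],[[-0.895,-0.254,0.25],[0,0,0],-1],[[-0.895,-0.254,0.25],[0,0,0],-1],[[-0.895,-0.254,0.25],[0,0,0],-1]], grip_force=40)

```text
t: 0.9
tool_pos: [465.2, 335.9, 130.0]
tcp_rot: [0.134, 0.991, -0.0, -0.0]
force: [-0.1, 1.6, 0.6]
grip_width: 0.999
grip_force: 0.0
```

Run:
```python
from h import *
z=np.load("top0.npz");im,P=z["im"],z["P"]
H,S,V=cv2.split(cv2.cvtColor(im,cv2.COLOR_RGB2HSV))
print(im[246,318:330].tolist())
m=(H>5)&(H<22)&(S>190)&(V>90)&(abs(P[...,2]-93)<8);m[:, :310]=0;m[:,378:]=0
p=P[m];(c,rad)=cv2.minEnclosingCircle(p[:,:2].astype(np.float32));A=np.c_[2*p[:,:2],np.ones(len(p))]
s=np.linalg.lstsq(A,(p[:,:2]**2).sum(1),rcond=None)[0];print("pot",len(p),c,rad,s[:2],np.sqrt(s[2]+s[0]**2+s[1]**2),np.median(p[:,2]))
# heights round the valves (mm), 10 mm grid
for n,(x0,x1,y0,y1) in {"tall":(400,640,-420,-100)}.items():
    q=P.reshape(-1,3);q=q[(q[:,0]>x0)&(q[:,0]<x1)&(q[:,1]>y0)&(q[:,1]<y1)&(q[:,2]>45)]
    g=np.zeros((24,32),int);np.maximum.at(g,(((q[:,0]-x0)//10).astype(int),((q[:,1]-y0)//10).astype(int)),q[:,2].astype(int))
    for i in range(23,-1,-1):print(x0+10*i,' '.join(f'{k:2d}' if k else ' .' for k in g[i,::-1]))
im2,d=r.grab_frame("wrist");cv2.imwrite("pics/w1.png",im2[...,::-1])
W=cloud("wrist",d);s=r.state();print(s["tool_pos"],s["joint_pos"].round(2),s["force"])
V2=im2.max(2);k=(V2<70)&(abs(W[...,2]-58)<6)
print("knob",k.sum(),W[k].mean(0),W[k].min(0),W[k].max(0))
k=(abs(W[...,2]-22)<4)&(np.hypot(W[...,0]-464,W[...,1]-337)<95)
print("disc",W[k].min(0),W[k].max(0))
```

```text
[[88, 80, 71], [123, 88, 61], [160, 105, 36], [176, 119, 23], [174, 125, 66], [168, 146, 127], [173, 171, 167], [177, 180, 177], [178, 181, 179], [178, 181, 179], [178, 181, 179], [178, 181, 178]]
pot 313 (518.0546875, -10.688469886779785) 75.7896957397461 [517.08435556  -9.66003442] 71.52746775061128 95.38075618063802
630  .  .  .  .  .  .  .  .  .  .  .  .  .  .  .  .  .  .  .  .  .  .  .  .  .  .  .  .  .  .  .  .
620  .  .  .  .  .  .  .  .  .  .  .  .  .  .  .  .  .  .  .  .  .  .  .  .  .  .  .  .  .  .  .  .
610  .  .  .  .  .  .  .  .  .  .  .  .  .  .  .  .  .  .  .  .  .  .  .  .  .  .  .  .  .  .  .  .
600  .  .  .  .  .  .  .  .  .  .  .  .  .  .  .  .  .  .  .  .  .  .  .  .  .  .  .  .  .  .  .  .
590 57 54 57 57 75 76 72 77 74 73 73 67 73 66 70 68  .  .  .  .  .  .  .  .  .  .  .  .  .  .  .  .
580 62 63 65 63 73 77 74 76 72 76 74 74 73 74 77 76 75 78 72 75 74 73 72 80  .  .  .  .  .  .  .  .
570 62 57 58 55 75 76 74 75 76 75 75 78 76 76 73 75 75 73 73 75 77 75 76 74  .  .  .  .  .  .  .  .
560  .  .  .  . 74 74 71 73 72 74 73 73 76 78 77 73 73 77 76 73 75 76 77 75  . 
[... 1298 characters left out ...]
 .  .  .  .  .  .  .  .  .  .  .  .  .  .  .  .  .  .  .  .
420  .  .  .  .  .  .  .  .  .  .  .  .  .  .  .  .  .  .  .  .  .  .  .  .  .  .  .  .  .  .  .  .
410  .  .  .  .  .  .  .  .  .  .  .  .  .  .  .  .  .  .  .  .  .  .  .  .  .  .  .  .  .  .  .  .
400  .  .  .  .  .  .  .  .  .  .  .  .  .  .  .  .  .  .  .  .  .  .  .  .  .  .  .  .  .  .  .  .
[471.28744473 326.23075431 125.42148665] [-0.79  0.44  0.21  1.6  -0.09  1.11  0.73] [ 4.80097212 -4.00126929 -1.52892565]
knob 25 [460.07974433 332.08528676  52.43522781] [455.73457923 319.54967574  52.01166428] [474.30134953 344.51344281  53.47678813]
disc [395.23113532 254.11732789  18.00023721] [544.78828599 402.61352101  25.91474276]
```

Call:
jog_arm(targets=[[[0,0,0],[0,0,0],-1],[[0,0,0.06],[0,0,0],-1],[[0,0,0.12],[0,0,0],-1],[[0,0,0.18],[0,0,0],-1],[[0,0,0.23],[0,0,0],-1],[[0,0,0.25],[0,0,0],-1],[[0,0,0.25],[0,0,0],-1],[[0,0,0.25],[0,0,0],-1]])

```text
t: 1.75
tool_pos: [464.5, 338.4, 32.4]
tcp_rot: [0.133, 0.991, 0.001, 0.001]
force: [0.5, 0.4, -0.0]
grip_width: 1.0
grip_force: 0.0
```

Call:
jog_arm(targets=[[[0,0,0],[0,0,0],1],[[0,0,0],[0,0,0],1],[[0,0,0],[0,0,0],1],[[0,0,0],[0,0,0],1],[[0,0,0],[0,0,0],1],[[0,0,0],[0,0,0],1],[[0,0,0],[0,0,0],1],[[0,0,0],[0,0,0],1]], grip_force=50)

```text
t: 2.55
tool_pos: [465.3, 339.1, 32.6]
tcp_rot: [0.134, 0.991, 0.002, 0.001]
force: [0.9, 1.5, 6.4]
grip_width: 0.332
grip_force: 49.9
```

Call:
jog_arm(targets=[[[0,0,-0.02],[0,0,0],1],[[0,0,-0.05],[0,0,0],1],[[0,0,-0.1],[0,0,0],1],[[0,0,-0.16],[0,0,0],1],[[0,0,-0.23],[0,0,0],1],[[0,0,-0.3],[0,0,0],1],[[0,0,-0.3],[0,0,0],1],[[0,0,-0.3],[0,0,0],1]])

```text
t: 3.35
tool_pos: [463.9, 336.5, 151.1]
tcp_rot: [0.134, 0.991, -0.0, -0.0]
force: [-0.5, -0.0, -4.0]
grip_width: 0.328
grip_force: 49.8
```

Run:
```python
from h import *
s=r.state();print(s["tool_pos"],s["force"],s["grip_width"],s["grip_force"])
print(rel([518,-9.7,152]))
```

```text
[463.89554028 336.51901932 151.08409071] [-0.52024586 -0.02452889 -4.00993978] 0.3283577881106253 49.82318043708801
[-0.36057075 -0.79841053 -0.00165366]
```

Call:
jog_arm(targets=[[[-0.02,-0.04,0],[0,0,0],1],[[-0.05,-0.12,0],[0,0,0],1],[[-0.1,-0.22,0],[0,0,0],1],[[-0.15,-0.33,0],[0,0,0],1],[[-0.2,-0.44,0],[0,0,0],1],[[-0.25,-0.55,0],[0,0,0],1],[[-0.3,-0.65,0],[0,0,0],1],[[-0.33,-0.73,0],[0,0,0],1]])

```text
t: 4.15
tool_pos: [512.3, 14.6, 149.6]
tcp_rot: [0.137, 0.991, -0.002, -0.002]
force: [1.0, 0.1, -3.5]
grip_width: 0.329
grip_force: 49.8
```

Call:
jog_arm(targets=[[[-0.02,-0.05,0],[0,0,0],1],[[-0.03,-0.068,0],[0,0,0],1],[[-0.03,-0.068,0],[0,0,0],1],[[-0.03,-0.068,0],[0,0,0],1],[[-0.03,-0.068,0],[0,0,0],1],[[-0.03,-0.068,0],[0,0,0],1]])

```text
t: 4.75
tool_pos: [518.1, -6.8, 151.1]
tcp_rot: [0.132, 0.991, 0.0, -0.0]
force: [0.4, 0.1, -2.2]
grip_width: 0.33
grip_force: 49.8
```

Run:
```python
from h import *
s=r.state();print(s["tool_pos"],s["force"],s["joint_pos"].round(2))
im,d=r.grab_frame("side");cv2.imwrite("pics/s2.png",cv2.resize(im[170:370,220:420][...,::-1],(600,600)))
P=cloud("side",d)
m=(abs(P[...,2]-(s["tool_pos"][2]-32.5+22))<4)&(np.hypot(P[...,0]-518,P[...,1]+10)<110)
p=P[m];print(len(p),p.min(0),p.max(0),cv2.minEnclosingCircle(p[:,:2].astype(np.float32)))
A=np.c_[p[:,:2],np.ones(len(p))];print("tilt",np.linalg.lstsq(A,p[:,2],rcond=None)[0])
```

```text
[518.08872922  -6.8262627  151.09025696] [ 0.43014574  0.07316597 -2.1957651 ] [-0.3   0.32  0.35  1.73 -0.12  1.12  1.4 ]
1141 [437.00013673 -86.8120891  136.64755291] [591.19757088  72.23217663 144.58606166] ((514.62158203125, -6.248970031738281), 81.03016662597656)
tilt [-9.41576365e-04  5.00046450e-04  1.42034149e+02]
```

View pics/s2.png

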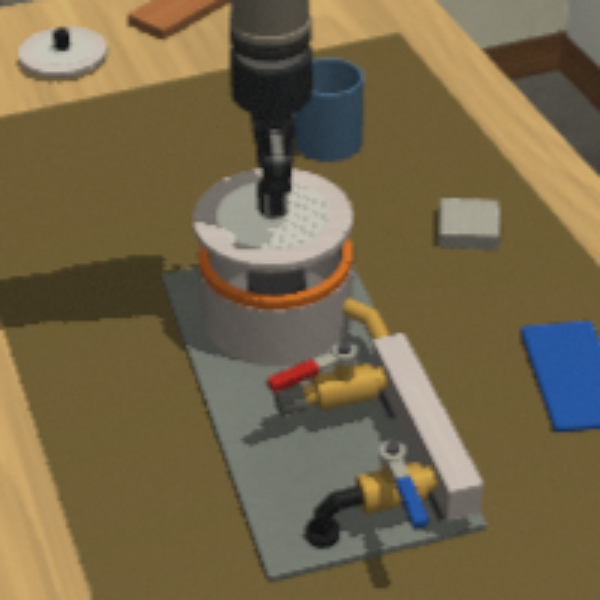

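The side crop shows the lid held level at (275,215), centred above the pot ring at (275,275), with clear space between them.

Call:
jog_arm(targets=[[[0,0,0],[0,0,0],1],[[0,0,0.01],[0,0,0],1],[[0,0,0.02],[0,0,0],1],[[0,0,0.03],[0,0,0],1],[[0,0,0.04],[0,0,0],1],[[0,0,0.05],[0,0,0],1],[[0,0,0.05],[0,0,0],1],[[0,0,0.05],[0,0,0],1]])

```text
t: 5.6
tool_pos: [518.2, -8.8, 131.2]
tcp_rot: [0.134, 0.991, -0.0, -0.0]
force: [-0.1, 0.4, -2.5]
grip_width: 0.337
grip_force: 49.8
```

Call:
jog_arm(targets=[[[0,0,0.006],[0,0,0],1],[[0,0,0.012],[0,0,0],1],[[0,0,0.018],[0,0,0],1],[[0,0,0.024],[0,0,0],1],[[0,0,0.03],[0,0,0],1],[[0,0,0.03],[0,0,0],1],[[0,0,0.03],[0,0,0],1]])

```text
t: 6.3
tool_pos: [518.2, -8.7, 119.2]
tcp_rot: [0.134, 0.991, -0.0, -0.0]
force: [0.2, -0.5, -3.2]
grip_width: 0.331
grip_force: 49.8
```

Call:
jog_arm(targets=[[[0,0,0.003],[0,0,0],1],[[0,0,0.006],[0,0,0],1],[[0,0,0.009],[0,0,0],1],[[0,0,0.012],[0,0,0],1],[[0,0,0.012],[0,0,0],1],[[0,0,0.012],[0,0,0],1]])

```text
t: 6.9
tool_pos: [518.4, -8.8, 115.7]
tcp_rot: [0.134, 0.991, 0.0, 0.0]
force: [-3.2, -0.3, 5.8]
grip_width: 0.335
grip_force: 50.6
```

Call:
jog_arm(targets=[[[0,0,0.005],[0,0,0],1],[[0,0,0.01],[0,0,0],1],[[0,0,0.015],[0,0,0],1],[[0,0,0.02],[0,0,0],1],[[0,0,0.02],[0,0,0],1],[[0,0,0.02],[0,0,0],1]])

```text
t: 7.5
tool_pos: [518.5, -8.8, 110.4]
tcp_rot: [0.134, 0.991, 0.001, 0.0]
force: [-9.4, -0.3, 21.3]
grip_width: 0.327
grip_force: 52.3
```

Call:
jog_arm(targets=[[[0,0,0.006],[0,0,0],1],[[0,0,0.012],[0,0,0],1],[[0,0,0.016],[0,0,0],1],[[0,0,0.016],[0,0,0],1],[[0,0,0.016],[0,0,0],1]])

```text
t: 8.0
tool_pos: [518.7, -8.8, 110.1]
tcp_rot: [0.134, 0.991, 0.002, 0.001]
force: [-21.9, 1.7, 55.0]
grip_width: 0.332
grip_force: 55.8
```

Rigid at 55 N and TCP z 110.1, so the lid is about 78 mm up, which is home. I'll release it and retreat.

Call:
jog_arm(targets=[[[0,0,-0.01],[0,0,0],1],[[0,0,-0.02],[0,0,0],1],[[0,0,-0.02],[0,0,0],1],[[0,0,-0.02],[0,0,0],-1],[[0,0,-0.02],[0,0,0],-1],[[0,0,-0.02],[0,0,0],-1],[[0,0,-0.02],[0,0,0],-1],[[0,0,-0.02],[0,0,0],-1]])

```text
t: 8.8
tool_pos: [518.2, -8.7, 107.7]
tcp_rot: [0.134, 0.991, -0.0, -0.0]
force: [-0.0, 0.6, -0.1]
grip_width: 1.002
grip_force: 0.0
```

Call:
jog_arm(targets=[[[0,0,-0.02],[0,0,0],-1],[[0,0,-0.05],[0,0,0],-1],[[0,0,-0.1],[0,0,0],-1],[[0,0,-0.15],[0,0,0],-1],[[0,0,-0.2],[0,0,0],-1],[[0,0,-0.2],[0,0,0],1],[[0,0,-0.2],[0,0,0],1],[[0,0,-0.2],[0,0,0],1]])

```text
t: 9.6
tool_pos: [517.6, -8.6, 187.5]
tcp_rot: [0.134, 0.991, -0.0, -0.001]
force: [1.1, -0.0, -0.2]
grip_width: 0.517
grip_force: 0.0
```

Run:
```python
from h import *
s=r.state();print(s["tool_pos"],s["force"],s["joint_pos"].round(2),s["grip_width"])
im,d=r.grab_frame("side");P=cloud("side",d);cv2.imwrite("pics/s3.png",cv2.resize(im[170:370,220:420][...,::-1],(600,600)))
m=(abs(P[...,2]-100)<6)&(np.hypot(P[...,0]-518,P[...,1]+10)<90)&(im.min(2)>90)
p=P[m];print(len(p),np.median(p,0),cv2.minEnclosingCircle(p[:,:2].astype(np.float32)))
print("tilt",np.linalg.lstsq(np.c_[p[:,:2]-[518,-10],np.ones(len(p))],p[:,2],rcond=None)[0])
```

```text
[517.63895248  -8.62693135 187.45921864] [ 1.05325691 -0.03917458 -0.18319441] [-0.3   0.28  0.36  1.68 -0.11  1.2   1.38] 0.5166543427423953
1243 [510.70737638 -20.94512579 101.400118  ] ((515.5388793945312, -8.719409942626953), 80.40692901611328)
tilt [-2.15648178e-03  2.67903669e-03  1.01266386e+02]
```

View pics/s3.png

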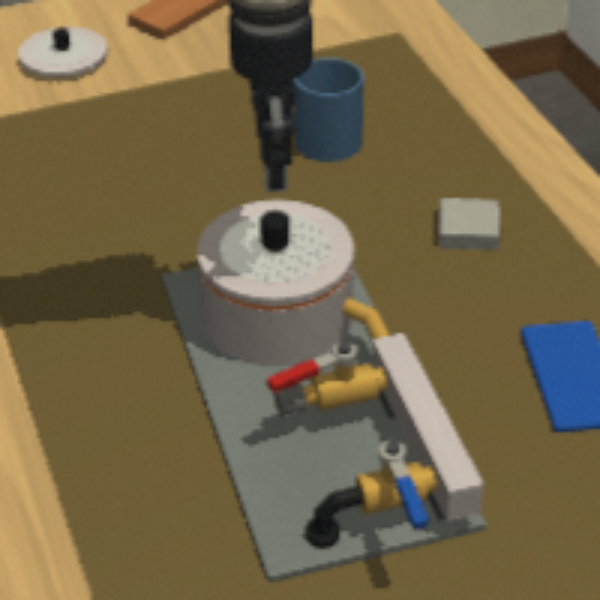

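The picture shows the lid seated level on the pot at (275,250), with the gasket ring nearly closed up. Depth puts its top at about 101 mm, against 100 expected. Next is the red valve, which I'll push with shut fingers along an arc from its +y side.

Run:
```python
from h import *
Rm=R.from_quat([0.134,0.991,0,0])
A=np.array([526,-169.5])
f=lambda c,p:(Rm.inv().apply(np.array(p)-c)/400).round(3)
c0=[518,-8.9,188]; s=[465,-146,188]
print("to start",f(c0,s))
c=[465,-146,78]
for a in (171,180,190,200,210,220,230,240,245,250):
    t=np.radians(a);print(a,f(c,[*(A+58.5*np.array([np.cos(t),np.sin(t)])),78]))
```

```text
to start [ 0.037 -0.366  0.   ]
171 [-0.017 -0.032  0.   ]
180 [-0.022 -0.055  0.   ]
190 [-0.031 -0.079  0.   ]
200 [-0.043 -0.101  0.   ]
210 [-0.06 -0.12  0.  ]
220 [-0.08  -0.137  0.   ]
230 [-0.102 -0.149  0.   ]
240 [-0.126 -0.158  0.   ]
245 [-0.138 -0.16   0.   ]
250 [-0.151 -0.162  0.   ]
```

Call:
jog_arm(targets=[[[0.01,-0.1,0],[0,0,0],1],[[0.02,-0.2,0],[0,0,0],1],[[0.03,-0.3,0],[0,0,0],1],[[0.037,-0.366,0],[0,0,0],1],[[0.037,-0.366,0.1],[0,0,0],1],[[0.037,-0.366,0.2],[0,0,0],1],[[0.037,-0.366,0.275],[0,0,0],1],[[0.037,-0.366,0.275],[0,0,0],1]])

```text
t: 10.45
tool_pos: [460.3, -144.5, 73.5]
tcp_rot: [0.134, 0.991, 0.0, -0.006]
force: [-1.2, 0.4, -0.6]
grip_width: -0.001
grip_force: 0.0
```

Call:
jog_arm(targets=[[[0,0,0],[0,0,0],1],[[0,0,0],[0,0,0],1],[[-0.017,-0.032,0],[0,0,0],1],[[-0.022,-0.055,0],[0,0,0],1],[[-0.031,-0.079,0],[0,0,0],1],[[-0.043,-0.101,0],[0,0,0],1],[[-0.043,-0.101,0],[0,0,0],1]])

```text
t: 11.15
tool_pos: [471.1, -191.9, 78.6]
tcp_rot: [0.135, 0.991, -0.001, 0.001]
force: [0.1, 0.8, -0.2]
grip_width: 0.002
grip_force: 0.0
```

Call:
jog_arm(targets=[[[-0.017,-0.019,0],[0,0,0],1],[[-0.037,-0.036,0],[0,0,0],1],[[-0.059,-0.048,0],[0,0,0],1],[[-0.071,-0.053,0],[0,0,0],1],[[-0.083,-0.057,0],[0,0,0],1],[[-0.095,-0.059,0],[0,0,0],1],[[-0.095,-0.059,0],[0,0,0],1],[[-0.095,-0.059,0],[0,0,0],1]])

```text
t: 11.95
tool_pos: [501.8, -223.3, 78.2]
tcp_rot: [0.134, 0.991, -0.001, 0.001]
force: [-1.3, 0.5, -0.7]
grip_width: -0.002
grip_force: 0.5
```

```bash
cat >> h.py <<'E'
def levers(tag):
    """lever angles from the side camera's depth on the coloured sleeves"""
    im,d=r.grab_frame("side");P=cloud("side",d);cv2.imwrite(f"pics/{tag}.png",cv2.resize(im[170:370,220:420][...,::-1],(600,600)))
    H,S,V=cv2.split(cv2.cvtColor(im,cv2.COLOR_RGB2HSV))
    ch=P[...,2]
    for n,m,A in (("red",((H<6)|(H>174))&(S>150),(526,-169.5)),("blue",(H>100)&(H<125)&(S>150),(518,-300.5))):
        m=m&(V>60)&(abs(ch-95)<12)&(np.hypot(P[...,0]-A[0],P[...,1]-A[1])<95)
        p=P[m];c=np.median(p,0);v=c[:2]-A
        l=cv2.fitLine(p[:,:2].astype(np.float32),cv2.DIST_HUBER,0,.1,.1).ravel()[:2]
        l=l*np.sign(l@v);ang=lambda w:(np.radians(265.1)-np.arctan2(w[1],w[0]))%(2*np.pi)
        print(n,m.sum(),c.round(1),"r",np.hypot(*v).round(1),"handle by axis",((ang(v)+1)%(2*np.pi)-1).round(3),"by line",((ang(l)+1)%(2*np.pi)-1).round(3))
    s=r.state();print(s["tool_pos"].round(1),s["force"].round(1),s["joint_pos"].round(2))
E
python3 -c "
from h import *
levers('s4')"
```

```text
red 42 [ 518.  -240.3   98.5] r 71.2 handle by axis 0.027 by line 0.092
blue 79 [ 507.  -360.    98.5] r 60.5 handle by axis 0.097 by line 0.062
[ 501.8 -223.4   78.4] [-0.6  0.5 -0.6] [ 0.07  0.46  0.43  1.74 -0.22  0.99  1.88]
```

View pics/s4.png

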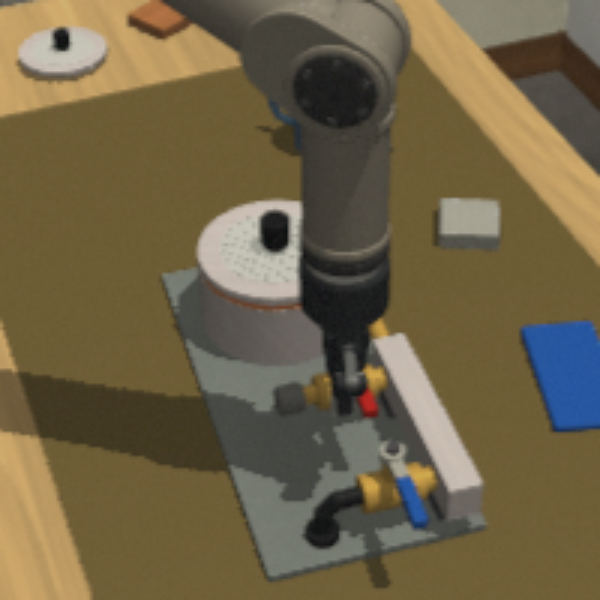

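The picture shows the red lever (365,402) swung nearly across the pipe. I'll push it on to feel the stop.

Call:
jog_arm(targets=[[[-0.005,0.001,0],[0,0,0],1],[[-0.01,0.003,0],[0,0,0],1],[[-0.015,0.004,0],[0,0,0],1],[[-0.019,0.005,0],[0,0,0],1],[[-0.019,0.005,0],[0,0,0],1],[[-0.019,0.005,0],[0,0,0],1]])

```text
t: 12.6
tool_pos: [503.2, -223.5, 78.0]
tcp_rot: [0.135, 0.991, 0.0, -0.006]
force: [-12.6, 1.0, 8.9]
grip_width: -0.001
grip_force: 6.5
```

Stop felt (12.6 N with hardly any motion). I'll back off and work out the numbers for the blue valve.

Call:
jog_arm(targets=[[[0.03,-0.005,0],[0,0,0],1],[[0.06,-0.015,0],[0,0,0],1],[[0.06,-0.015,0],[0,0,0],1],[[0.06,-0.015,-0.1],[0,0,0],1],[[0.06,-0.015,-0.2],[0,0,0],1],[[0.06,-0.015,-0.2],[0,0,0],1],[[0.06,-0.015,-0.2],[0,0,0],1]])

```text
t: 13.3
tool_pos: [486.7, -222.3, 159.8]
tcp_rot: [0.134, 0.991, -0.0, 0.003]
force: [-0.4, -0.8, 0.4]
grip_width: 0.001
grip_force: 0.0
```

Run:
```python
from h import *
levers("s5")
Rm=R.from_quat([0.134,0.991,0,0])
f=lambda c,p:(Rm.inv().apply(np.array(p)-c)/400).round(3)
c=np.array([465,-146,78])+400*Rm.apply([-.138-.019+.06,-.160+.005-.015,-.2]);print("cmd",c)
s=[542.6,-359.7,79];print("to start",f(c,s))
B=np.array([518,-300.5])
for a in (281,272,262,252,242,232,222,212,202,195,188):
    t=np.radians(a);print(a,f(s,[*(B+58.5*np.array([np.cos(t),np.sin(t)])),79]))
```

```text
red 70 [ 519.5 -231.3   98.4] r 62.1 handle by axis 0.02 by line 0.025
blue 78 [ 507.2 -358.5   98.7] r 59.0 handle by axis 0.099 by line 0.065
[ 485.5 -221.7  158.3] [-0.9 -0.2 -0.6] [ 0.04  0.35  0.46  1.69 -0.17  1.15  1.85]
cmd [ 484.34735015 -221.86250749  158.        ]
to start [-0.232 -0.294  0.198]
281 [ 0.034 -0.005  0.   ]
272 [ 0.055 -0.013  0.   ]
262 [ 0.08  -0.019  0.   ]
252 [ 0.105 -0.02   0.   ]
242 [ 0.13  -0.016  0.   ]
232 [ 0.155 -0.009  0.   ]
222 [0.177 0.003 0.   ]
212 [0.198 0.019 0.   ]
202 [0.215 0.038 0.   ]
195 [0.225 0.052 0.   ]
188 [0.233 0.068 0.   ]
```

Red handle reads about 0.02 rad, so it is closed, and the lid is home. Now the blue valve.

Call:
jog_arm(targets=[[[-0.07,-0.09,0],[0,0,0],1],[[-0.14,-0.18,0],[0,0,0],1],[[-0.2,-0.26,0],[0,0,0],1],[[-0.232,-0.294,0],[0,0,0],1],[[-0.232,-0.294,0],[0,0,0],1],[[-0.232,-0.294,0.06],[0,0,0],1],[[-0.232,-0.294,0.13],[0,0,0],1],[[-0.232,-0.294,0.198],[0,0,0],1]])

```text
t: 14.15
tool_pos: [542.6, -357.5, 76.9]
tcp_rot: [0.133, 0.991, 0.001, -0.001]
force: [-0.1, -0.5, -0.8]
grip_width: -0.002
grip_force: 0.0
```

Call:
jog_arm(targets=[[[0,0,0],[0,0,0],1],[[0,0,0],[0,0,0],1],[[0.034,-0.005,0],[0,0,0],1],[[0.055,-0.013,0],[0,0,0],1],[[0.08,-0.019,0],[0,0,0],1],[[0.105,-0.02,0],[0,0,0],1],[[0.13,-0.016,0],[0,0,0],1],[[0.155,-0.009,0],[0,0,0],1]])

```text
t: 14.95
tool_pos: [483.1, -348.2, 80.5]
tcp_rot: [0.134, 0.991, -0.001, 0.003]
force: [5.2, -2.2, 0.4]
grip_width: -0.002
grip_force: 1.9
```

Call:
jog_arm(targets=[[[0.022,0.012,0],[0,0,0],1],[[0.043,0.028,0],[0,0,0],1],[[0.06,0.047,0],[0,0,0],1],[[0.07,0.061,0],[0,0,0],1],[[0.074,0.069,0],[0,0,0],1],[[0.078,0.077,0],[0,0,0],1],[[0.078,0.077,0],[0,0,0],1],[[0.078,0.077,0],[0,0,0],1]])

```text
t: 15.75
tool_pos: [460.2, -315.0, 79.6]
tcp_rot: [0.135, 0.991, -0.005, 0.002]
force: [4.8, -11.8, -4.2]
grip_width: 0.0
grip_force: 5.5
```

```bash
python3 -c "
from h import *
levers('s6')"
```

```text
red 12 [ 520.  -246.8   95. ] r 77.6 handle by axis -0.008 by line 1.197
blue 34 [ 444.6 -296.5   97.8] r 73.5 handle by axis 1.54 by line 1.682
[ 460.2 -315.1   79.6] [  4.3 -11.7  -3.6] [ 0.22  0.48  0.47  1.72 -0.24  0.99  2.08]
```

Stop felt (about 12 N). I'll retreat and check.

Call:
jog_arm(targets=[[[-0.008,-0.03,0],[0,0,0],1],[[-0.017,-0.065,0],[0,0,0],1],[[-0.017,-0.065,0],[0,0,0],1],[[-0.017,-0.065,-0.1],[0,0,0],1],[[-0.017,-0.065,-0.2],[0,0,0],1],[[0.05,-0.065,-0.3],[0,0,0],1],[[0.05,-0.065,-0.3],[0,0,0],1],[[0.05,-0.065,-0.3],[0,0,0],1]])

```text
t: 16.6
tool_pos: [433.7, -328.1, 199.6]
tcp_rot: [0.134, 0.991, 0.001, 0.001]
force: [0.1, 0.4, -1.8]
grip_width: 0.002
grip_force: 0.0
```

Run:
```python
from h import *
levers('s7')
im,d=r.grab_frame("side");P=cloud("side",d)
m=(abs(P[...,2]-100)<6)&(np.hypot(P[...,0]-518,P[...,1]+10)<90)&(im.min(2)>90)
p=P[m];print(len(p),np.median(p,0),cv2.minEnclosingCircle(p[:,:2].astype(np.float32)))
```

```text
red 69 [ 519.4 -231.7   98.3] r 62.6 handle by axis 0.02 by line 0.012
blue 98 [ 459.5 -298.    98.1] r 58.5 handle by axis 1.529 by line 1.566
[ 433.6 -327.3  198.2] [ 0.1  0.1 -0.3] [ 0.23  0.34  0.51  1.6  -0.18  1.25  2.07]
523 [ 4.74785593e+02 -3.29489027e-02  1.01230906e+02] ((496.0091247558594, -2.792297124862671), 75.00270080566406)
```

View pics/s7.png

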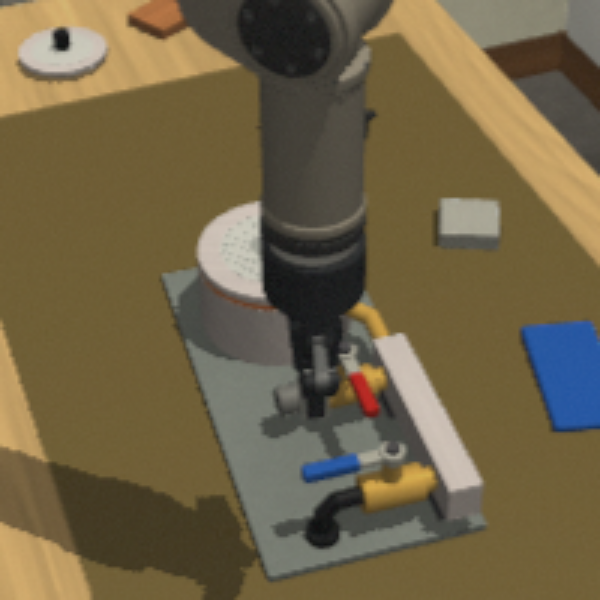

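The picture shows the blue lever (340,465) in line with the pipe, the red lever (360,390) across it, and the lid still seated. The tool hangs free above.

```bash
python3 -c "
from rig import r
print(r.job_done())"
```

```text
the job is handed in; nothing more can be done
None
```

I handed the job in at about 17 s: the lid is pressed home on the pot, the red vent valve is at its closed stop (about 0.02 rad), and the blue suction valve, turned last, is at its open stop (about 1.55 rad); the hand-in call returned no verdict.

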